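Pack the pellet-pressing kit tray

ROBOT

A 6-joint arm with a two-finger parallel gripper is mounted at the origin on a cart in front of the work surface, level with it; the furniture and walls round the work are solid. World frame = base frame: x ahead of the robot, y to its left, z up, the work surface at z = 0. Lengths are in m, angles in rad, forces in N, time in s.
With the tool pointing down it reaches from about 0.35 to 0.875 m from the base axis. Payload 4.2 kg.
Tool frame: the origin (TCP) lies midway between the tips of the shut fingers; the grasp point (between the pads) lies manip.hold_point_z behind it (manip.hold_point_z is the distance from the TCP to the grasp point, in m); z points along the fingers, y is the line along which they close (so a half turn about z gives the same grasp; the last joint's range is limited). The gripper opens to 87 mm and grips with 3 to 60 N. Pads are 19 mm wide; open, the fingers measure 117 mm over their backs; the gripper's body (75 mm by 190 mm) begins 51 mm behind the grasp point.
Start: joints at [-0.906, 0.385, 0.008, 0, -1.194, -0.259], TCP at [0.247, -0.574, 0.223] pointing down, gripper open.
Joint ranges: [-3.14, 3.14], [-1.21, 2.06], [-1.07, 1.41], [-3.16, 2.05], [-2.99, -0.16], [-3.1, 3.1]. Speed limits (rad/s): [2.79, 2.79, 3.14, 3.14, 3.14, 3.14].

INTERFACE

Orientations are given as a rotation vector (axis times angle).
In Python, from plant import manip, get_image, job_done, spotter gives the robot as it stands.
- The arm moves only by the shell command python3 -m crank 'ROWS' [FORCE]. ROWS is JSON, a list of rows, each an object with "delta_rot": the turn, a rotation vector about the tool's x, y, z in rad, a list of three; "travel": the shift along the tool's x, y, z in m, a list of three; "hand": the opening, from 0 (shut) to 1 (fully open). A call has 1 to 10 rows; each row shifts and turns the commanded pose from where the row before left it, along the tool's axes as they then stand; what a row does not reach is not made up. A row lasts 1/12 s, in which the tool goes at most 41.7 mm and 7.16 degrees, less where a joint would pass 70% of its speed; a pose out of reach is approached as far as the arm can. A call is refused whole if a number of a shift passes 0.0417 or a number of a turn 0.125, either way. A call with a gripper value outside its range is refused whole. The fingers move at their own pace and stop on an object; FORCE is the grip in N (left out, the last holds). Time passes only in rows, so rows that do not move let the fingers close. It gives the time, the measured TCP pose, the force, the opening and the grip force at its end, in the units of the state.
- manip.get_obs(): the state, without advancing time (a new reading comes with each control period).
- get_image(name): name is "scene" or "top" or "wrist"; returns a dict with "frame" (384x512x3 uint8, red, green, blue), "intrinsics" (3x3 intrinsics, pixels), "R" (3x3) and "t" (3): a world point X has camera coordinates R X + t; the wrist camera has in their place "T_tool_cam" (4x4, takes a point from camera to tool coordinates, whose origin is the TCP and whose axes are the flange's). Camera axes: x right, y down, z forward; pixel columns grow to the right and rows downward; lengths in m; the calibration is good to about 2 mm. A picture is of the moment at which its call begins: read the wrist's pose just before it. There is no depth.
- job_done(): hands the job in; it is judged then, once.
Trained networks look in a picture, given as the dict that the camera call returned (one of the last four; its "shot" number tells which), for a name from the list of things; names that differ only in an ending like _2 or _b are one class to them, and where a whole thing is asked for, a point or a joint stands for the part that bears it (a point fixed in the world has none). Each returns a list of dicts, best first, with "confidence" (0 to 1); they miss things now and then, are a little off and sometimes report something else, mostly with a low value. They report only what shows in the picture. A call takes as long as a camera call.
- spotter.recognise(picture, name): "xy" ([column, row] in pixels, amid what is visible of it).
- spotter.place_of(picture, name): "xy" ([column, row] in pixels: a listed point, or the origin of a listed thing).
The state is a dict: "time": time; "q": joint angles; "joint_vel": joint speeds; "tau": joint torques, N m; "eef_pos": TCP position; "ee_rot": TCP orientation; "wrist_force": force on the tool from outside, world axes, zero at the start; "torque": the same for the moment, N m; "opening": finger opening in m; "grip_force": force on a finger pad.
Only numpy, scipy, OpenCV 4.12 (cv2) and the standard library are available. Lean on these libraries where they do the work, as an engineer would, in place of code of your own. Each camera call takes 0.05 s, during which the arm holds its last target. There are 200 camera calls.

TASK

Pack the pellet-pressing kit into the steel tray, each piece in its own insert: the agate mortar upright in the low wide ring, the pestle lying lengthwise between the lips of its rectangular rest, the steel pellet die upright in the wider cup and the clear glass vial with a cap upright in the narrower cup. Leave the uncapped vial and the brown vial where they stand; they do not belong to the kit.

Things in the scene. Friction and masses are not known exactly. Their poses are not given: they have to be found in the camera images.
- mortar: Brown stone (agate) mortar: round open bowl, 65 mm across the rim, 22 mm high, foot about 44 mm across, flaring outwards to the rim. Loose, upright on the bench. Origin at the centre of its underside, z up. Can be taken across the rim, near its top.
- pestle_mid (a point): Brown stone (agate) pestle, a short waisted rod 58 mm long, up to 18 mm thick, lying loose on the bench. This point is its middle, on its long axis (8.5 mm above the bench at the start); its long axis is y, which lies level.
- die: Grey steel pellet die, upright and loose: barrel 37 mm across and 34 mm high, with a plunger 16 mm across on top that stands up to 48 mm; about 0.2 kg. Plunger and barrel are one piece. Origin at the centre of its underside, z up.
- vial: Clear glass vial with white powder and a blue cap, 25 mm across (cap 23 mm), 57 mm high, upright and loose; the cap is fixed. Origin at the centre of its underside, z up. This is the vial that belongs to the kit.
- open_vial: Clear glass vial without a cap (open mouth), 25 mm across, 51 mm high, upright and loose. Not part of the kit: leave it. Origin at the centre of its underside, z up.
- brown_vial: Brown vial with a cap, 24 mm across (black cap 20 mm), 62 mm high, upright and loose. Not part of the kit: leave it. Origin at the centre of its underside, z up.
- mortar_seat: Seat for the mortar: a low ring, 64 mm inside, 72 outside, 5 high above the floor; the mortar's foot stands inside it and its rim reaches over it. Grey square insert 89 mm wide, fixed. Origin: centre of its underside, 4 mm above the bench; its floor is at z = +4 mm; x, y along its edges. The four inserts stand 2 by 2, 92 mm apart, in any order, in a fixed steel tray (194 mm square, rim 14 mm high).
- die_cup: Cup for the pellet die, the wider of two round cups: 56 mm inside, wall 3 mm, 20 mm high above the floor. Grey square insert 89 mm wide, fixed. Origin: centre of its underside, 4 mm above the bench; its floor is at z = +4 mm; x, y along its edges.
- vial_cup: Cup for the vial, the narrower of two round cups: 42 mm inside, wall 3 mm, 20 mm high above the floor. Grey square insert 89 mm wide, fixed. Origin: centre of its underside, 4 mm above the bench; its floor is at z = +4 mm; x, y along its edges.
- pestle_rest: Rest for the pestle, which lies along its x: end stops and side lips 8 mm high above the floor round a space 74 mm long (x) and 34 mm wide (y); the middle 50 mm of both sides is left open for fingers. Grey square insert 89 mm wide, fixed. Origin: centre of its underside, 4 mm above the bench; its floor is at z = +4 mm; x, y along its edges.

How it is judged:
By the outcome, as a careful person would: the job done as asked, in the order asked, and still so for the second after the job is handed in, with the robot touching nothing.
It also fails if it takes over 106 s, if anything falls off the work surface, if the arm or the gripper's body presses on something with over 40 N, if the wrist force passes 120 N, or if a joint passes its speed limit or range.

## Working session

There is one attempt and no reset: what is moved stays moved. The work goes in short steps, Python scripts to look and compute and a shell command to move; the robot and the scene stay as the last step left them, time stands still between calls to the robot, and variables do not carry over. Pictures are saved under pics/ and viewed, at most 14 in all, crops included, and the job is handed in when it is done.

```bash
ls; mkdir -p pics
cat > h.py <<'E'
import numpy as np, cv2
from plant import manip, get_image, job_done, spotter
from scipy.spatial.transform import Rotation as Ro
def ray(p,uv):
    d=np.linalg.inv(p["intrinsics"])@np.array([uv[0],uv[1],1.])
    R=np.array(p["R"]);t=np.array(p["t"])
    return -R.T@t, R.T@d
def at(p,uv,z):
    c,d=ray(p,uv); return c+d*(z-c[2])/d[2]
def proj(p,X):
    x=p["intrinsics"]@(np.array(p["R"])@np.array(X)+np.array(p["t"])); return x[:2]/x[2]
def shot(n):
    o=manip.get_obs(); p=dict(get_image(n))
    p["intrinsics"]=np.array(p["intrinsics"])
    q=p
    if "T_tool_cam" in p:
        T=np.eye(4);T[:3,:3]=Ro.from_rotvec(o["ee_rot"]).as_matrix();T[:3,3]=o["eef_pos"]
        M=np.linalg.inv(T@np.array(p["T_tool_cam"])); p["R"]=M[:3,:3];p["t"]=M[:3,3]
    return p
def save(p,f): cv2.imwrite("pics/"+f,np.ascontiguousarray(p["frame"][:,:,::-1]))
E
python3 - <<'E'
from h import *
print(manip.get_obs(), manip.hold_point_z)
Z=dict(mortar=0,pestle_mid=.0085,die=0,vial=0,open_vial=0,brown_vial=0,mortar_seat=.004,die_cup=.004,vial_cup=.004,pestle_rest=.004)
for c in ["top","scene"]:
    p=shot(c); save(p,c+"0.png")
    print(c,-p["R"].T@p["t"])
    for n,z in Z.items():
        print(n,[(np.round(r["xy"]).tolist(),round(r["confidence"],2),np.round(at(p,r["xy"],z)[:2],4).tolist()) for r in spotter.place_of(p,n)[:3]])
E
```

```text
pics
{'time': 0.0, 'q': array([-9.06414770e-01,  3.85556937e-01,  6.67696740e-03, -5.51536341e-04,
       -1.19401328e+00, -2.58599511e-01]), 'joint_vel': array([ 0.00107757,  0.00127307, -0.00044456, -0.00087585,  0.00011693,
       -0.00074568]), 'tau': array([-4.53357634e-04, -3.90662599e+01,  1.87403977e+01,  4.21992168e+00,
        1.09994930e-02, -2.03876466e-04]), 'eef_pos': array([ 0.24651074, -0.5736882 ,  0.2214716 ]), 'ee_rot': array([ 0.63262785, -3.07675039, -0.00330733]), 'wrist_force': array([-0.01900484, -0.02507683, -0.00176545]), 'torque': array([ 0.03665446,  0.00128143, -0.0581357 ]), 'grip_force': 0.0, 'opening': 0.08687140951981968} 0.0187
top [0.2705553  0.0304531  1.34590288]
mortar [([272.0, 213.0], 0.74, [0.4501, -0.0279])]
pestle_mid [([364.0, 209.0], 0.49, [0.4629, -0.2964])]
die [([360.0, 179.0], 0.69, [0.5541, -0.2891])]
vial [([313.0, 216.0], 0.49, [0.4439, -0.1466])]
open_vial [([320.0, 179.0], 0.67, [0.5545, -0.1688])]
brown_vial [([279.0, 175.0], 0.57, [0.5656, -0.0484])]
mortar_seat [([174.0, 171.0], 0.62, [0.5712, 0.2631])]
die_cup [([182.0, 204.0]
[... 171 characters left out ...]
9952]
mortar [([256.0, 214.0], 0.55, [0.4513, -0.0261])]
pestle_mid [([336.0, 257.0], 0.69, [0.4405, -0.3088]), ([205.0, 179.0], 0.67, [0.474, 0.2367])]
die [([363.0, 241.0], 0.74, [0.5554, -0.2997])]
vial [([291.0, 236.0], 0.74, [0.4405, -0.1699])]
open_vial [([323.0, 223.0], 0.44, [0.5502, -0.1785])]
brown_vial [([288.0, 204.0], 0.48, [0.5609, -0.0417]), ([365.0, 240.0], 0.47, [0.5601, -0.3027]), ([323.0, 223.0], 0.18, [0.5502, -0.1779])]
mortar_seat []
die_cup [([207.0, 180.0], 0.69, [0.4816, 0.2355])]
vial_cup [([249.0, 174.0], 0.6, [0.6132, 0.186])]
pestle_rest [([364.0, 241.0], 0.54, [0.5513, -0.3042]), ([226.0, 186.0], 0.53, [0.4981, 0.1612]), ([228.0, 169.0], 0.23, [0.5868, 0.2653])]
```

Run:
```python
import cv2
t=cv2.imread("pics/top0.png");cv2.imwrite("pics/top0c.png",cv2.resize(t[130:260,140:400],None,fx=3,fy=3,interpolation=cv2.INTER_CUBIC))
```

```text
(no output)
```

View pics/top0c.png

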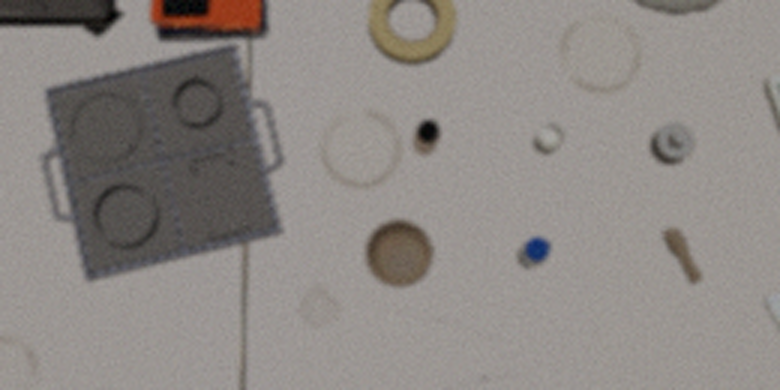

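View pics/scene0.png

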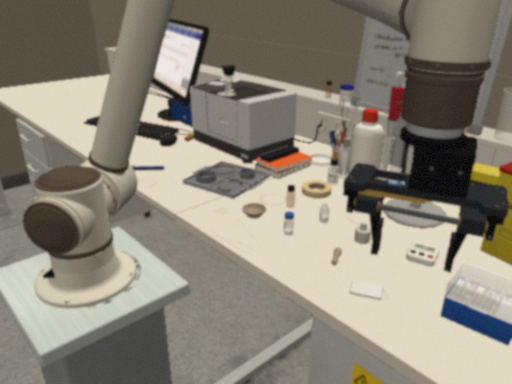

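The top view shows the tray at crop (165,160), with the mortar seat upper left, vial cup upper right, die cup lower left and pestle rest lower right. The mortar is at (400,253), the vial with the blue cap at (535,252), the die at (672,142) and the pestle at (682,255). These match the networks' top results. I'll look closer with the wrist camera.

```bash
cat >> h.py <<'E'
def go(x,y,z,yaw=None):
    """travel (tool axes now) to x,y,z, and turn about tool z (rad) for closing line at world angle yaw (deg)"""
    o=manip.get_obs(); R=Ro.from_rotvec(o["ee_rot"]).as_matrix()
    cur=np.degrees(np.arctan2(R[1,1],R[0,1]))
    print("pos",np.round(o["eef_pos"],4),"yaw",round(cur,2),"tilt",np.round(R[:2,2],4),"q6",round(o["q"][5],2),"t",round(o["time"],2),"open",round(o["opening"],4))
    d=R.T@(np.array([x,y,z])-o["eef_pos"]); s="travel mm %s"%np.round(d*1000,1)
    if yaw is not None:
        e=(yaw-cur+90)%180-90; s+=" turn_z %.3f"%(-np.radians(e))
    print(s)
E
python3 -c "
from h import *
go(.47,-.17,.36,90)"
```

```text
pos [ 0.2467 -0.5742  0.2225] yaw 113.25 tilt [-0.  0.] q6 -0.26 t 1.1 open 0.087
travel mm [-364.7  283.3 -137.5] turn_z 0.406
```

```bash
python3 -m crank '[{"travel":[-0.03,0.0236,-0.0115],"delta_rot":[0,0,0],"hand":1},{"travel":[-0.03,0.0236,-0.0115],"delta_rot":[0,0,0],"hand":1},{"travel":[-0.03,0.0236,-0.0115],"delta_rot":[0,0,0],"hand":1},{"travel":[-0.03,0.0236,-0.0115],"delta_rot":[0,0,0],"hand":1},{"travel":[-0.03,0.0236,-0.0115],"delta_rot":[0,0,0],"hand":1},{"travel":[-0.03,0.0236,-0.0115],"delta_rot":[0,0,0],"hand":1},{"travel":[-0.03,0.0236,-0.0115],"delta_rot":[0,0,0],"hand":1},{"travel":[-0.03,0.0236,-0.0115],"delta_rot":[0,0,0],"hand":1}]' 
python3 -m crank '[{"travel":[-0.03,0.0236,-0.0115],"delta_rot":[0,0,0.08],"hand":1},{"travel":[-0.03,0.0236,-0.0115],"delta_rot":[0,0,0.08],"hand":1},{"travel":[-0.03,0.0236,-0.0115],"delta_rot":[0,0,0.08],"hand":1},{"travel":[-0.03,0.0236,-0.0115],"delta_rot":[0,0,0.08],"hand":1},{"travel":[0,0,0],"delta_rot":[0,0,0.08],"hand":1},{"travel":[0,0,0],"delta_rot":[0,0,0],"hand":1},{"travel":[0,0,0],"delta_rot":[0,0,0],"hand":1},{"travel":[0,0,0],"delta_rot":[0,0,0],"hand":1}]'
cat >> h.py <<'E'
Z=dict(mortar=0,pestle_mid=.0085,die=0,vial=0,open_vial=0,brown_vial=0,mortar_seat=.004,die_cup=.004,vial_cup=.004,pestle_rest=.004)
def look(f,names,n="wrist"):
    p=shot(n); save(p,f); print("cam",np.round(-p["R"].T@p["t"],3))
    for k in names: print(k,[(np.round(r["xy"]).tolist(),round(r["confidence"],2),np.round(at(p,r["xy"],Z[k])[:2],4).tolist()) for r in spotter.place_of(p,k)[:2]])
    return p
E
python3 -c "
from h import *
look('w1.png',Z)
go(.54,.1,.36,90)"
```

```text
time: 1.77
eef_pos: [0.3931, -0.3043, 0.3154]
ee_rot: [-0.633, 3.077, -0.001]
wrist_force: [0.9, -0.9, 0.3]
opening: 0.0869
grip_force: 0.0
time: 2.43
eef_pos: [0.4802, -0.1826, 0.3603]
ee_rot: [0.01, -3.141, -0.0]
wrist_force: [-0.2, -0.1, -0.0]
opening: 0.0873
grip_force: 0.0
cam [ 0.414 -0.183  0.523]
mortar [([337.0, 136.0], 0.69, [0.4382, -0.0302])]
pestle_mid [([181.0, 139.0], 0.56, [0.4455, -0.3024])]
die [([186.0, 198.0], 0.61, [0.554, -0.2998])]
vial [([264.0, 135.0], 0.6, [0.4376, -0.1586]), ([439.0, 219.0], 0.44, [0.5905, 0.1734])]
open_vial [([256.0, 205.0], 0.52, [0.5653, -0.1705])]
brown_vial [([320.0, 201.0], 0.59, [0.5572, -0.0519])]
mortar_seat [([488.0, 210.0], 0.61, [0.5708, 0.2581])]
die_cup [([486.0, 162.0], 0.56, [0.4813, 0.2366])]
vial_cup [([442.0, 218.0], 0.63, [0.5868, 0.1744])]
pestle_rest [([436.0, 170.0], 0.61, [0.4968, 0.149])]
pos [ 0.4808 -0.1822  0.3606] yaw 90.32 tilt [-0. -0.] q6 -1.52 t 2.98 open 0.0868
travel mm [-60.8 281.9   0.5] turn_z 0.006
```

View pics/w1.png

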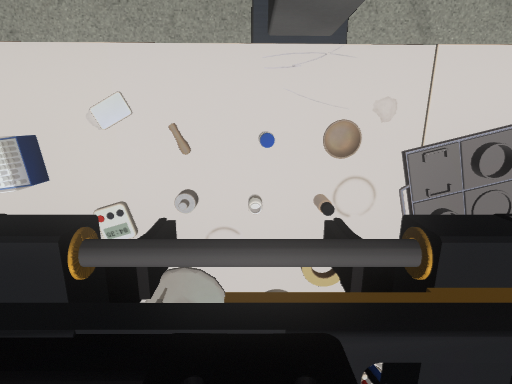

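The wrist view shows the whole row, with the mortar at (342,139), blue cap (267,140), pestle (180,139) and die (186,201). Next I'll look at the tray.

```bash
python3 -m crank '[{"travel":[-0.012,0.038,0],"delta_rot":[0,0,0],"hand":1},{"travel":[-0.012,0.038,0],"delta_rot":[0,0,0],"hand":1},{"travel":[-0.012,0.038,0],"delta_rot":[0,0,0],"hand":1},{"travel":[-0.012,0.038,0],"delta_rot":[0,0,0],"hand":1},{"travel":[-0.012,0.038,0],"delta_rot":[0,0,0],"hand":1},{"travel":[-0.012,0.038,0],"delta_rot":[0,0,0],"hand":1},{"travel":[-0.012,0.038,0],"delta_rot":[0,0,0],"hand":1},{"travel":[-0.012,0.038,0],"delta_rot":[0,0,0],"hand":1},{"travel":[-0.012,0.038,0],"delta_rot":[0,0,0],"hand":1},{"travel":[-0.012,0.038,0],"delta_rot":[0,0,0],"hand":1}]' 
python3 -m crank '[{"travel":[0,0,0],"delta_rot":[0,0,0],"hand":1},{"travel":[0,0,0],"delta_rot":[0,0,0],"hand":1},{"travel":[0,0,0],"delta_rot":[0,0,0],"hand":1}]' 
python3 -c "
from h import *
p=look('w2.png',list(Z)[6:])
cv2.imwrite('pics/w2c.png',cv2.resize(np.ascontiguousarray(p['frame'][80:240,170:370,::-1]),None,fx=3.7,fy=3.7,interpolation=cv2.INTER_CUBIC))
np.savez('w2.npz',K=p['intrinsics'],R=p['R'],t=p['t'])
go(.438,-.03,.36,90)"
```

```text
time: 3.82
eef_pos: [0.5989, 0.2006, 0.3606]
ee_rot: [-0.01, 3.141, 0.0]
wrist_force: [0.6, -0.7, -0.3]
opening: 0.087
grip_force: 0.0
time: 4.07
eef_pos: [0.5986, 0.1987, 0.3602]
ee_rot: [0.01, -3.141, 0.001]
wrist_force: [-0.2, -0.0, 0.7]
opening: 0.087
grip_force: 0.0
cam [0.532 0.198 0.523]
mortar_seat [([288.0, 139.0], 0.87, [0.5638, 0.2642])]
die_cup [([270.0, 90.0], 0.56, [0.4825, 0.2315])]
vial_cup [([235.0, 153.0], 0.69, [0.5876, 0.1715])]
pestle_rest [([220.0, 100.0], 0.9, [0.499, 0.1467])]
pos [0.5986 0.1974 0.3613] yaw 90.25 tilt [0.0009 0.0005] q6 -2.14 t 4.32 open 0.087
travel mm [ 161.6 -226.7    1. ] turn_z 0.004
```

View pics/w2c.png

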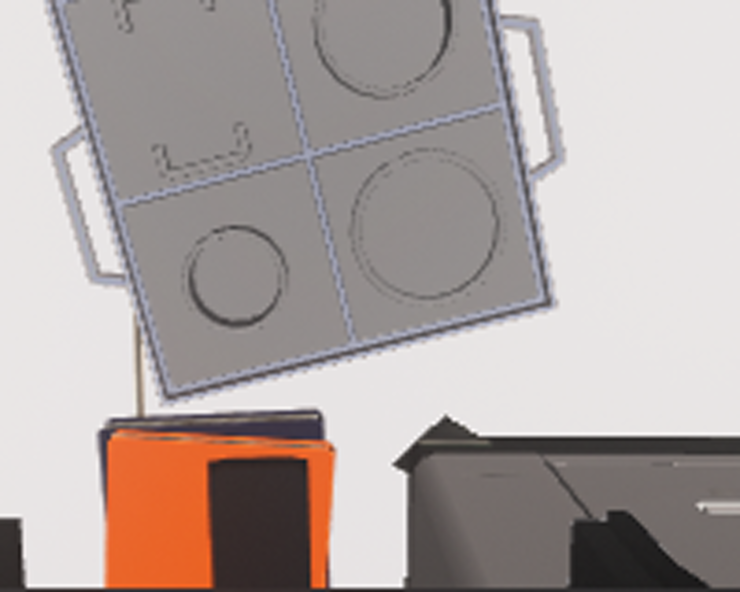

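Run:
```python
from h import *
from scipy.optimize import least_squares
d=np.load('w2.npz');p=dict(intrinsics=d['K'],R=d['R'],t=d['t'])
full=lambda u,v:((u+.5)/3.7-.5+170,(v+.5)/3.7-.5+80)
for u,v,z in [(310,157,.008),(352,345,.008),(505,105,.008),(125,205,.008),(425,225,.013),(238,275,.028),(167,398,.014),(550,300,.014)]:
    print((u,v),np.round(at(p,full(u,v),z),4))
P={n:at(p,full(*c),z)[:2] for n,c,z in [('c',(310,157),.008),('m',(425,225),.013),('v',(238,275),.028)]}
obs=[((0,0),P['c']),((46,46),P['m']),((46,-46),P['v']),((46,46),(.5638,.2642)),((-46,46),(.4825,.2315)),((46,-46),(.5876,.1715)),((-46,-46),(.499,.1467))]
def f(q): 
    c,s=np.cos(q[2]),np.sin(q[2]);return np.concatenate([np.array(q[:2])+np.array([[c,-s],[s,c]])@np.array(a)/1000-b for a,b in obs])
r=least_squares(f,[.53,.2,0],loss='soft_l1',f_scale=.003);print(r.x[:2],np.degrees(r.x[2]),np.round(r.fun*1000,1))
c,s=np.cos(r.x[2]),np.sin(r.x[2])
for n,a in dict(mortar=(46,46),die=(-46,46),vial=(46,-46),rest=(-46,-46)).items(): print(n,np.round(r.x[:2]+np.array([[c,-s],[s,c]])@np.array(a)/1000,4))
pt=shot('top')
for w,t in [((445,417),(173.3,141)),((480,438),(182,138))]:
    c1,d1=ray(p,full(*w));c2,d2=ray(pt,t)
    k=np.linalg.lstsq(np.c_[d1,-d2],c2-c1,rcond=None)[0];print(c1+k[0]*d1,c2+k[1]*d2)
```

```text
(310, 157) [0.5349 0.2038 0.008 ]
(352, 345) [0.6225 0.2248 0.008 ]
(505, 105) [0.5113 0.2923 0.008 ]
(125, 205) [0.5573 0.1178 0.008 ]
(425, 225) [0.5651 0.2573 0.013 ]
(238, 275) [0.5872 0.1713 0.028 ]
(167, 398) [0.6479 0.1361 0.014 ]
(550, 300) [0.5993 0.3171 0.014 ]
[0.532513   0.20313391] 15.281723590938203 [-2.4 -0.6 -0.3  2.4  1.9 -0.5  1.  -4.6 -6.5  3.9  1.4 -0.6  1.3 -0.1]
mortar [0.5648 0.2596]
die [0.476  0.2354]
vial [0.589  0.1709]
rest [0.5003 0.1466]
[0.64855863 0.26558723 0.04573279] [0.65154526 0.26153473 0.04588773]
[0.50096241 0.17729706 0.64097192] [0.48522311 0.14394015 0.63095124]
```

Tray: centre about (0.532,0.203), yaw 14.7°. Seats: mortar (.565,.259), die (.476,.236), vial (.588,.170), rest (.499,.147). Two views agree to about 3 mm. Now to the mortar.

```bash
python3 -m crank '[{"travel":[0.0175,-0.0285,0.0200],"delta_rot":[0,0,0],"hand":1},{"travel":[0.0175,-0.0285,0.0200],"delta_rot":[0,0,0],"hand":1},{"travel":[0.0175,-0.0285,0.0200],"delta_rot":[0,0,0],"hand":1},{"travel":[0.0175,-0.0285,0.0200],"delta_rot":[0,0,0],"hand":1},{"travel":[0.0175,-0.0285,0.0200],"delta_rot":[0,0,0],"hand":1},{"travel":[0.0175,-0.0285,0.0200],"delta_rot":[0,0,0],"hand":1},{"travel":[0.0175,-0.0285,0.0200],"delta_rot":[0,0,0],"hand":1},{"travel":[0.0175,-0.0285,0.0200],"delta_rot":[0,0,0],"hand":1},{"travel":[0,0,0],"delta_rot":[0,0,0],"hand":1},{"travel":[0,0,0],"delta_rot":[0,0,0],"hand":1}]'
cat >> h.py <<'E'
def blob(p,near,z,cond,r=60):
    """centre at height z of the connected mask blob nearest the pixel near"""
    m=cond(p["frame"].astype(int)).astype(np.uint8); m=cv2.morphologyEx(m,cv2.MORPH_OPEN,np.ones((3,3),np.uint8))
    n,l,s,c=cv2.connectedComponentsWithStats(m)
    k=[i for i in range(1,n) if s[i,4]>60]
    i=min(k,key=lambda i:np.hypot(*(c[i]-near)))
    (bx,by),(w,h),a=cv2.minAreaRect(np.argwhere(l==i)[:,::-1].astype(np.float32))
    g=(s[i,0]+s[i,2]/2-.5,s[i,1]+s[i,3]/2-.5)
    print("blob area",s[i,4],"bbox",s[i,:4],"centroid",np.round(c[i],1),"world(box)",np.round(at(p,g,z),4),"world(cent)",np.round(at(p,c[i],z),4),"rect",np.round((w,h,a),1))
    return l==i
brown=lambda f:(f[...,0]-f[...,2]>30)&(f[...,0]<200)
E
python3 -c "
from h import *
p=look('w3.png',['mortar','vial'])
q=proj(p,[.44,-.03,.022]);print(q,p['frame'][int(q[1]),int(q[0])],p['frame'][100,60])
blob(p,q,.022,brown)
go(.44,-.03,.007,90)"
```

```text
time: 5.2
eef_pos: [0.4584, -0.032, 0.2002]
ee_rot: [0.004, -3.14, 0.001]
wrist_force: [1.0, -0.2, 0.6]
opening: 0.0873
grip_force: 0.0
cam [ 0.392 -0.032  0.363]
mortar [([253.0, 161.0], 0.58, [0.4406, -0.0283])]
vial [([151.0, 161.0], 0.9, [0.4408, -0.1548])]
[251.98276654 162.88550442] [157 141 128] [209 204 201]
blob area 1825 bbox [229 140  53  52] centroid [253.9 165.6] world(box) [ 0.4431 -0.0265  0.022 ] world(cent) [ 0.4432 -0.0277  0.022 ] rect [48.1 52.3 45. ]
pos [ 0.4613 -0.0298  0.2017] yaw 90.35 tilt [0.003  0.0005] q6 -1.85 t 5.35 open 0.0867
travel mm [ 2.190e+01 -1.000e-01  1.947e+02] turn_z 0.006
```

View pics/w3.png

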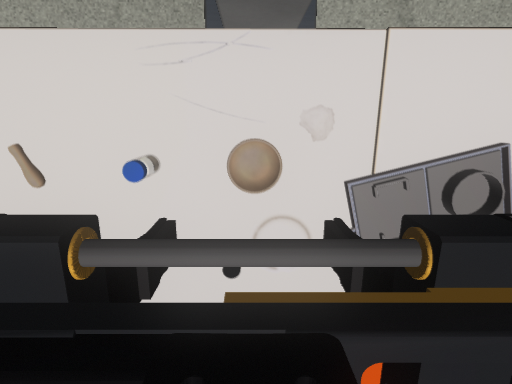

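The mortar is at (254,165), world (.4425,-.0275), and nothing near it blocks the fingers.

```bash
python3 -m crank '[{"travel":[0.009,0.001,0.03],"delta_rot":[0,0,0],"hand":1},{"travel":[0.009,0.001,0.03],"delta_rot":[0,0,0],"hand":1},{"travel":[0,0,0.035],"delta_rot":[0,0,0],"hand":1},{"travel":[0,0,0.035],"delta_rot":[0,0,0],"hand":1},{"travel":[0,0,0.035],"delta_rot":[0,0,0],"hand":1},{"travel":[0,0,0.02],"delta_rot":[0,0,0],"hand":1},{"travel":[0,0,0.009],"delta_rot":[0,0,0],"hand":1},{"travel":[0,0,0],"delta_rot":[0,0,0],"hand":1},{"travel":[0,0,0],"delta_rot":[0,0,0],"hand":1}]' 20
python3 -c "
from h import *
go(.4425,-.0275,.007,90)"
python3 -m crank '[{"travel":[0,0,0],"delta_rot":[0,0,0],"hand":0},{"travel":[0,0,0],"delta_rot":[0,0,0],"hand":0},{"travel":[0,0,0],"delta_rot":[0,0,0],"hand":0},{"travel":[0,0,0],"delta_rot":[0,0,0],"hand":0},{"travel":[0,0,0],"delta_rot":[0,0,0],"hand":0},{"travel":[0,0,0],"delta_rot":[0,0,0],"hand":0}]' 20
```

```text
time: 6.1
eef_pos: [0.4432, -0.0275, 0.0066]
ee_rot: [-0.011, 3.141, -0.0]
wrist_force: [-0.4, 0.4, 0.6]
opening: 0.0873
grip_force: 0.0
pos [ 0.4432 -0.0275  0.0066] yaw 90.42 tilt [ 0.0005 -0.0001] q6 -1.87 t 6.1 open 0.0873
travel mm [ 0.7 -0.  -0.4] turn_z 0.007
time: 6.6
eef_pos: [0.4425, -0.0282, 0.0072]
ee_rot: [-0.009, 3.14, 0.001]
wrist_force: [-1.2, 1.2, 3.9]
opening: 0.0612
grip_force: 19.8
```

```bash
python3 -m crank '[{"travel":[0,0,-0.01],"delta_rot":[0,0,0],"hand":0},{"travel":[0,0,-0.02],"delta_rot":[0,0,0],"hand":0},{"travel":[0,0,-0.03],"delta_rot":[0,0,0],"hand":0},{"travel":[0,0,-0.03],"delta_rot":[0,0,0],"hand":0},{"travel":[0,0,-0.02],"delta_rot":[0,0,0],"hand":0},{"travel":[0,0,0],"delta_rot":[0,0,0],"hand":0},{"travel":[0,0,0],"delta_rot":[0,0,0],"hand":0}]'
python3 -c "
from h import *
p=shot('wrist'); save(p,'w4.png'); go(.565,.259,.117,75)"
```

```text
time: 7.18
eef_pos: [0.4421, -0.0282, 0.1172]
ee_rot: [-0.008, 3.14, 0.002]
wrist_force: [-0.4, -0.2, -1.9]
opening: 0.0609
grip_force: 19.8
pos [ 0.4411 -0.0284  0.116 ] yaw 90.29 tilt [-0.001   0.0004] q6 -1.87 t 7.23 open 0.0611
travel mm [-125.4  286.8   -1. ] turn_z 0.267
```

View pics/w4.png

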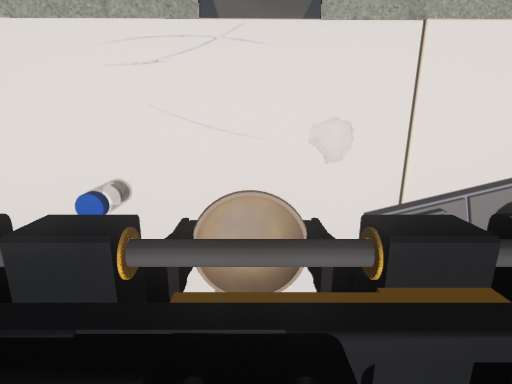

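The mortar is held level, centred at (250,240), so I'll carry it to the seat.

```bash
python3 -m crank '[{"travel":[-0.014,0.0319,0],"delta_rot":[0,0,0],"hand":0},{"travel":[-0.014,0.0319,0],"delta_rot":[0,0,0],"hand":0},{"travel":[-0.014,0.0319,0],"delta_rot":[0,0,0],"hand":0},{"travel":[-0.014,0.0319,0],"delta_rot":[0,0,0],"hand":0},{"travel":[-0.014,0.0319,0],"delta_rot":[0,0,0],"hand":0},{"travel":[-0.014,0.0319,0],"delta_rot":[0,0,0],"hand":0},{"travel":[-0.014,0.0319,0],"delta_rot":[0,0,0],"hand":0},{"travel":[-0.014,0.0319,0],"delta_rot":[0,0,0],"hand":0},{"travel":[-0.013,0.0319,0],"delta_rot":[0,0,0],"hand":0},{"travel":[0,0,0],"delta_rot":[0,0,0.09],"hand":0}]'
python3 -m crank '[{"travel":[0,0,0],"delta_rot":[0,0,0.09],"hand":0},{"travel":[0,0,0],"delta_rot":[0,0,0.09],"hand":0},{"travel":[0,0,0],"delta_rot":[0,0,0],"hand":0},{"travel":[0,0,0],"delta_rot":[0,0,0],"hand":0},{"travel":[0,0,0],"delta_rot":[0,0,0],"hand":0}]'
python3 -c "
from h import *
p=look('w5.png',['mortar_seat','die_cup','vial_cup','pestle_rest','mortar']); go(.565,.259,.015,75)"
```

```text
time: 8.07
eef_pos: [0.5669, 0.2644, 0.1133]
ee_rot: [-0.128, -3.139, 0.001]
wrist_force: [0.6, -1.1, -0.9]
opening: 0.0611
grip_force: 19.8
time: 8.48
eef_pos: [0.5648, 0.2589, 0.1151]
ee_rot: [-0.411, -3.113, 0.003]
wrist_force: [0.5, 0.4, -1.1]
opening: 0.0606
grip_force: 19.8
cam [0.501 0.276 0.278]
mortar_seat [([252.0, 198.0], 0.76, [0.5712, 0.2582])]
die_cup [([199.0, 111.0], 0.89, [0.4806, 0.2335])]
vial_cup [([173.0, 237.0], 0.7, [0.5899, 0.1716])]
pestle_rest [([118.0, 158.0], 0.89, [0.5019, 0.1479])]
mortar []
pos [0.5653 0.2594 0.1166] yaw 74.88 tilt [0.0001 0.0001] q6 -2.52 t 8.78 open 0.0608
travel mm [  0.2  -0.4 101.6] turn_z -0.002
```

View pics/w5.png

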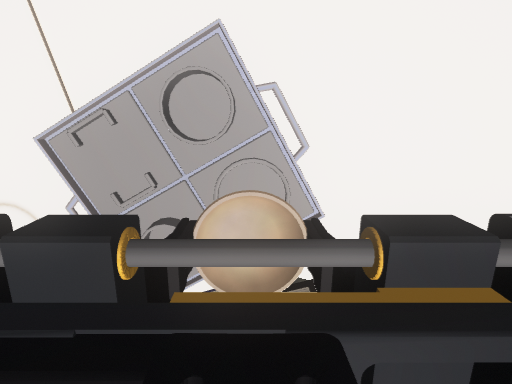

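Three views now put the mortar seat near (.567,.259). The ring shows at (252,195), and the cups and rest match the fit. I'll lower the mortar.

```bash
python3 -m crank '[{"travel":[-0.002,0,0.03],"delta_rot":[0,0,0],"hand":0},{"travel":[0,0,0.03],"delta_rot":[0,0,0],"hand":0},{"travel":[0,0,0.02],"delta_rot":[0,0,0],"hand":0},{"travel":[0,0,0.01],"delta_rot":[0,0,0],"hand":0},{"travel":[0,0,0.005],"delta_rot":[0,0,0],"hand":0},{"travel":[0,0,0.003],"delta_rot":[0,0,0],"hand":0},{"travel":[0,0,0.002],"delta_rot":[0,0,0],"hand":0},{"travel":[0,0,0],"delta_rot":[0,0,0],"hand":0},{"travel":[0,0,0],"delta_rot":[0,0,0],"hand":0}]'
python3 -c "
from h import *
go(.567,.259,.015,75)"
```

```text
time: 9.53
eef_pos: [0.5679, 0.2595, 0.0178]
ee_rot: [0.413, 3.113, 0.002]
wrist_force: [-0.1, 0.1, -1.0]
opening: 0.0608
grip_force: 19.8
pos [0.5679 0.2595 0.0178] yaw 74.88 tilt [0.0019 0.0013] q6 -2.52 t 9.53 open 0.0608
travel mm [ 0.8 -0.7  2.8] turn_z -0.002
```

```bash
python3 -m crank '[{"travel":[0,0,0.0015],"delta_rot":[0,0,0],"hand":0},{"travel":[0,0,0.001],"delta_rot":[0,0,0],"hand":0},{"travel":[0,0,0],"delta_rot":[0,0,0],"hand":0},{"travel":[0,0,0],"delta_rot":[0,0,0],"hand":0.8},{"travel":[0,0,0],"delta_rot":[0,0,0],"hand":0.88},{"travel":[0,0,0],"delta_rot":[0,0,0],"hand":0.88},{"travel":[0,0,0],"delta_rot":[0,0,0],"hand":0.88},{"travel":[0,0,-0.01],"delta_rot":[0,0,0],"hand":0.88},{"travel":[0,0,-0.03],"delta_rot":[0,0,0],"hand":0.88},{"travel":[0,0,-0.035],"delta_rot":[0,0,0],"hand":0.88}]'
python3 -m crank '[{"travel":[0.035,0,-0.02],"delta_rot":[0,0,0],"hand":0.88},{"travel":[0.035,0,-0.02],"delta_rot":[0,0,0],"hand":0.88},{"travel":[0,0,-0.02],"delta_rot":[0,0,0],"hand":0.88},{"travel":[0,0,0],"delta_rot":[0,0,0],"hand":0.88},{"travel":[0,0,0],"delta_rot":[0,0,0],"hand":0.88}]'
python3 -c "
from h import *
p=look('w6.png',['mortar_seat','die_cup','vial_cup','pestle_rest','mortar']); go(.4575,-.302,.16,90)"
```

```text
time: 10.37
eef_pos: [0.5658, 0.2579, 0.0879]
ee_rot: [-0.414, -3.11, 0.007]
wrist_force: [0.9, 1.6, 0.4]
opening: 0.0761
grip_force: 0.0
time: 10.78
eef_pos: [0.5001, 0.2781, 0.1511]
ee_rot: [0.412, 3.112, 0.005]
wrist_force: [0.5, -0.4, -0.4]
opening: 0.0763
grip_force: 0.0
cam [0.435 0.295 0.313]
mortar_seat []
die_cup [([204.0, 177.0], 0.93, [0.4808, 0.2326])]
vial_cup [([181.0, 279.0], 0.65, [0.5897, 0.1704])]
pestle_rest [([138.0, 212.0], 0.73, [0.499, 0.151])]
mortar [([249.0, 244.0], 0.81, [0.5704, 0.2582])]
pos [0.4997 0.2767 0.1477] yaw 74.81 tilt [-0.0018 -0.0017] q6 -2.62 t 11.08 open 0.0767
travel mm [-110.9 -569.5  -11.2] turn_z -0.265
```

View pics/w6.png

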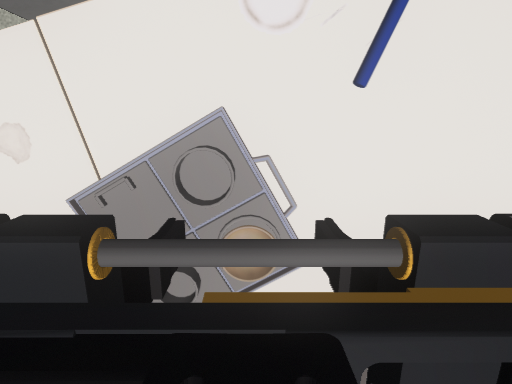

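The mortar sits in its ring at (249,250). Next is the pestle.

```bash
python3 -m crank '[{"travel":[-0.0074,-0.038,-0.001],"delta_rot":[0,0,0],"hand":0.8},{"travel":[-0.0074,-0.038,-0.001],"delta_rot":[0,0,0],"hand":0.8},{"travel":[-0.0074,-0.038,-0.001],"delta_rot":[0,0,0],"hand":0.8},{"travel":[-0.0074,-0.038,-0.001],"delta_rot":[0,0,0],"hand":0.8},{"travel":[-0.0074,-0.038,-0.001],"delta_rot":[0,0,0],"hand":0.8},{"travel":[-0.0074,-0.038,-0.001],"delta_rot":[0,0,0],"hand":0.8},{"travel":[-0.0074,-0.038,-0.001],"delta_rot":[0,0,0],"hand":0.8},{"travel":[-0.0074,-0.038,-0.001],"delta_rot":[0,0,0],"hand":0.8},{"travel":[-0.0074,-0.038,-0.001],"delta_rot":[0,0,0],"hand":0.8},{"travel":[-0.0074,-0.038,-0.001],"delta_rot":[0,0,0],"hand":0.8}]'
python3 -m crank '[{"travel":[-0.0074,-0.038,-0.001],"delta_rot":[0,0,0],"hand":0.8},{"travel":[-0.0074,-0.038,-0.001],"delta_rot":[0,0,0],"hand":0.8},{"travel":[-0.0074,-0.038,-0.001],"delta_rot":[0,0,0],"hand":0.8},{"travel":[-0.0074,-0.038,-0.001],"delta_rot":[0,0,0],"hand":0.8},{"travel":[-0.0074,-0.038,-0.001],"delta_rot":[0,0,0],"hand":0.8},{"travel":[0,0,0],"delta_rot":[0,0,-0.088],"hand":0.8},{"travel":[0,0,0],"delta_rot":[0,0,-0.088],"hand":0.8},{"travel":[0,0,0],"delta_rot":[0,0,-0.088],"hand":0.8},{"travel":[0,0,0],"delta_rot":[0,0,0],"hand":0.8},{"travel":[0,0,0],"delta_rot":[0,0,0],"hand":0.8}]'
python3 - <<'E'
from h import *
p=look('w7.png',['pestle_mid','die'])
q=proj(p,[.4455,-.3024,.0085])
m=blob(p,q,.0085,brown)
px=np.argwhere(m)[:,::-1]; W=np.array([at(p,u,.0085)[:2] for u in px]); c=W.mean(0)
w,v=np.linalg.eigh(np.cov((W-c).T)); a=v[:,1]; s=(W-c)@a
print("mid",c+a*(s.max()+s.min())/2,"len",np.ptp(s),"axis deg",np.degrees(np.arctan2(a[1],a[0])),"width",np.ptp((W-c)@v[:,0]))
go(.4455,-.3024,.05,90)
E
```

```text
time: 11.92
eef_pos: [0.4713, -0.1109, 0.1587]
ee_rot: [-0.414, -3.113, 0.0]
wrist_force: [1.5, -0.0, 0.6]
opening: 0.0693
grip_force: 0.0
time: 12.75
eef_pos: [0.4577, -0.3022, 0.1634]
ee_rot: [-0.005, -3.14, -0.001]
wrist_force: [0.2, 0.1, -0.2]
opening: 0.0699
grip_force: 0.0
cam [ 0.391 -0.302  0.326]
pestle_mid [([251.0, 173.0], 0.58, [0.4469, -0.301])]
die [([256.0, 257.0], 0.95, [0.5516, -0.2951])]
blob area 534 bbox [232 148  32  47] centroid [247.8 172.4] world(box) [ 0.4449 -0.305   0.0085] world(cent) [ 0.4464 -0.3047  0.0085] rect [50.5 13.9 63.4]
mid [ 0.44562888 -0.30510128] len 0.055767282483734935 axis deg -151.57639342726102 width 0.015552145352291397
pos [ 0.458  -0.3018  0.1638] yaw 89.92 tilt [-0.0005  0.0001] q6 -1.29 t 12.9 open 0.0696
travel mm [ 12.4  -0.6 113.8] turn_z -0.001
```

View pics/w7.png

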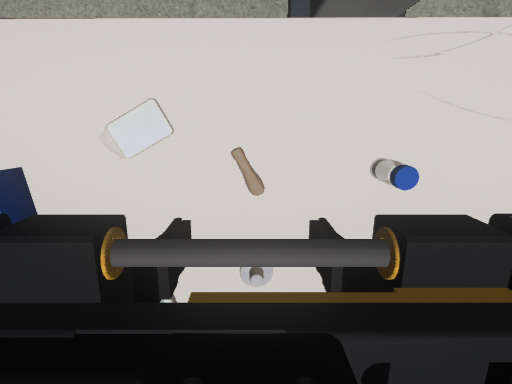

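The pestle lies at (248,172), axis at 28.4°, measured length 56 mm against the given 58, with the thick end toward the die. I'll grip across it.

```bash
python3 -m crank '[{"travel":[0.0105,-0.0017,0.02],"delta_rot":[0,0,0],"hand":0.6},{"travel":[0,0,0.02],"delta_rot":[0,0,-0.099],"hand":0.6},{"travel":[0,0,0.02],"delta_rot":[0,0,-0.099],"hand":0.6},{"travel":[0,0,0.02],"delta_rot":[0,0,-0.099],"hand":0.6},{"travel":[0,0,0.02],"delta_rot":[0,0,-0.099],"hand":0.6},{"travel":[0,0,0.02],"delta_rot":[0,0,-0.099],"hand":0.6},{"travel":[0,0,0.025],"delta_rot":[0,0,0],"hand":0.6},{"travel":[0,0,0.01],"delta_rot":[0,0,0],"hand":0.6},{"travel":[0,0,0],"delta_rot":[0,0,0],"hand":0.6},{"travel":[0,0,0],"delta_rot":[0,0,0],"hand":0.6}]'
python3 -c "
from h import *
go(.4475,-.3035,.003,118.4)"
```

```text
time: 13.73
eef_pos: [0.4477, -0.3037, 0.0091]
ee_rot: [0.769, -3.045, -0.0]
wrist_force: [0.5, 0.1, -0.1]
opening: 0.0525
grip_force: 0.0
pos [ 0.4477 -0.3037  0.0091] yaw 118.36 tilt [-0.0006 -0.0001] q6 -0.78 t 13.73 open 0.0525
travel mm [0.1 0.3 6.1] turn_z -0.001
```

```bash
python3 -m crank '[{"travel":[0,0,0.006],"delta_rot":[0,0,0],"hand":0.6},{"travel":[0,0,0],"delta_rot":[0,0,0],"hand":0.6},{"travel":[0,0,0],"delta_rot":[0,0,0],"hand":0},{"travel":[0,0,0],"delta_rot":[0,0,0],"hand":0},{"travel":[0,0,0],"delta_rot":[0,0,0],"hand":0},{"travel":[0,0,0],"delta_rot":[0,0,0],"hand":0},{"travel":[0,0,0],"delta_rot":[0,0,0],"hand":0},{"travel":[0,0,0],"delta_rot":[0,0,0],"hand":0}]' 20
python3 -m crank '[{"travel":[0,0,-0.01],"delta_rot":[0,0,0],"hand":0},{"travel":[0,0,-0.02],"delta_rot":[0,0,0],"hand":0},{"travel":[0,0,-0.03],"delta_rot":[0,0,0],"hand":0},{"travel":[0,0,-0.035],"delta_rot":[0,0,0],"hand":0},{"travel":[0,0,-0.035],"delta_rot":[0,0,0],"hand":0},{"travel":[0,0,0],"delta_rot":[0,0,0],"hand":0},{"travel":[0,0,0],"delta_rot":[0,0,0],"hand":0}]'
python3 -c "
from h import *
p=shot('wrist'); save(p,'w8.png'); go(.498,.1475,.133,104.7)"
```

```text
time: 14.4
eef_pos: [0.4475, -0.3037, 0.0032]
ee_rot: [-0.769, 3.046, -0.0]
wrist_force: [-0.1, 0.5, -0.1]
opening: 0.0201
grip_force: 0.0
time: 14.98
eef_pos: [0.4488, -0.3041, 0.1361]
ee_rot: [-0.768, 3.041, -0.005]
wrist_force: [0.2, 0.7, -0.3]
opening: 0.0152
grip_force: 20.0
pos [ 0.4475 -0.3035  0.1341] yaw 118.33 tilt [ 0.0019 -0.0001] q6 -0.78 t 15.03 open 0.0148
travel mm [-258.5  373.     1.1] turn_z 0.238
```

View pics/w8.png

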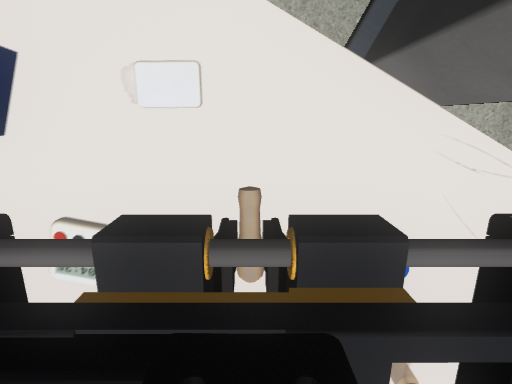

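The pestle is held in line with tool x, ends at (250,188) and (250,282). The fingers may have closed slightly late, so I'll check its height in the grip.

Run:
```python
from h import *
from scipy.optimize import fsolve
p=get_image('wrist'); T=np.linalg.inv(np.array(p['T_tool_cam']));K=np.array(p['intrinsics'])
def pr(X): x=K@(T[:3,:3]@X+T[:3,3]); return x[:2]/x[2]
f=lambda q:[pr(np.array([q[0]+29e-3,0,q[1]]))[1]-188, pr(np.array([q[0]-29e-3,0,q[1]]))[1]-282]
print(fsolve(f,[0,0]), pr(np.array([.029,0,-.006])),pr(np.array([-.029,0,-.006])))
```

```text
[ 0.00128593 -0.00417202] [249.96112661 191.03179598] [249.85829361 285.57401898]
```

```bash
python3 -m crank '[{"travel":[-0.0215,0.031,0],"delta_rot":[0,0,0],"hand":0},{"travel":[-0.0215,0.031,0],"delta_rot":[0,0,0],"hand":0},{"travel":[-0.0215,0.031,0],"delta_rot":[0,0,0],"hand":0},{"travel":[-0.0215,0.031,0],"delta_rot":[0,0,0],"hand":0},{"travel":[-0.0215,0.031,0],"delta_rot":[0,0,0],"hand":0},{"travel":[-0.0215,0.031,0],"delta_rot":[0,0,0],"hand":0},{"travel":[-0.0215,0.031,0],"delta_rot":[0,0,0],"hand":0},{"travel":[-0.0215,0.031,0],"delta_rot":[0,0,0],"hand":0},{"travel":[-0.0215,0.031,0],"delta_rot":[0,0,0],"hand":0},{"travel":[-0.0215,0.031,0],"delta_rot":[0,0,0],"hand":0}]'
python3 -m crank '[{"travel":[-0.0215,0.031,0],"delta_rot":[0,0,0],"hand":0},{"travel":[-0.0215,0.031,0],"delta_rot":[0,0,0],"hand":0},{"travel":[0,0,0],"delta_rot":[0,0,0.08],"hand":0},{"travel":[0,0,0],"delta_rot":[0,0,0.08],"hand":0},{"travel":[0,0,0],"delta_rot":[0,0,0.08],"hand":0},{"travel":[0,0,0],"delta_rot":[0,0,0],"hand":0},{"travel":[0,0,0],"delta_rot":[0,0,0],"hand":0}]'
python3 -c "
from h import *
p=look('w9.png',['die_cup','vial_cup','pestle_rest','mortar']); go(.498,.1475,.02,104.7)"
```

```text
time: 15.92
eef_pos: [0.4882, 0.0727, 0.1315]
ee_rot: [0.769, -3.042, 0.001]
wrist_force: [0.5, -0.1, -0.5]
opening: 0.0149
grip_force: 20.0
time: 16.5
eef_pos: [0.4971, 0.1458, 0.1317]
ee_rot: [0.402, -3.113, 0.002]
wrist_force: [0.2, 0.6, 0.1]
opening: 0.0144
grip_force: 20.0
cam [0.433 0.129 0.294]
die_cup [([340.0, 196.0], 0.87, [0.4819, 0.2371])]
vial_cup [([255.0, 274.0], 0.65, [0.5889, 0.1753])]
pestle_rest [([254.0, 192.0], 0.68, [0.4992, 0.1511]), ([48.0, 194.0], 0.53, [0.5552, -0.0521])]
mortar []
pos [0.4978 0.1459 0.1328] yaw 104.62 tilt [-0.0004 -0.0003] q6 -1.91 t 16.75 open 0.0148
travel mm [ -0.7   1.5 112.8] turn_z -0.001
```

View pics/w9.png

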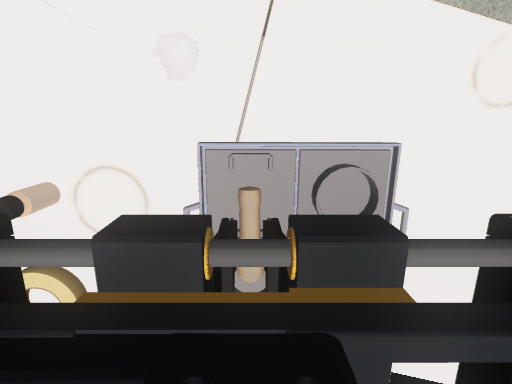

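The tray edges are square to the image, and the rest's near bracket is centred at (251,160), against the pestle at column 250. I'll lower the pestle.

```bash
python3 -m crank '[{"travel":[-0.0025,0.0013,0.03],"delta_rot":[0,0,0],"hand":0},{"travel":[0,0,0.03],"delta_rot":[0,0,0],"hand":0},{"travel":[0,0,0.03],"delta_rot":[0,0,0],"hand":0},{"travel":[0,0,0.018],"delta_rot":[0,0,0],"hand":0},{"travel":[0,0,0.005],"delta_rot":[0,0,0],"hand":0},{"travel":[0,0,0.002],"delta_rot":[0,0,0],"hand":0},{"travel":[0,0,0.002],"delta_rot":[0,0,0],"hand":0},{"travel":[0,0,0],"delta_rot":[0,0,0],"hand":0},{"travel":[0,0,0],"delta_rot":[0,0,0],"hand":0}]'
python3 -c "
from h import *
go(.500,.149,.0125,104.7)"
```

```text
time: 17.5
eef_pos: [0.5008, 0.1486, 0.0173]
ee_rot: [-0.399, 3.114, 0.002]
wrist_force: [-0.7, -0.2, -0.5]
opening: 0.015
grip_force: 20.0
pos [0.5008 0.1486 0.0173] yaw 104.61 tilt [0.0023 0.0014] q6 -1.92 t 17.5 open 0.015
travel mm [0.7 0.6 4.8] turn_z -0.002
```

```bash
python3 -m crank '[{"travel":[0,0,0.002],"delta_rot":[0,0,0],"hand":0},{"travel":[0,0,0.001],"delta_rot":[0,0,0],"hand":0},{"travel":[0,0,0],"delta_rot":[0,0,0],"hand":0},{"travel":[0,0,0],"delta_rot":[0,0,0],"hand":0}]'
python3 -m crank '[{"travel":[0,0,0.001],"delta_rot":[0,0,0],"hand":0},{"travel":[0,0,0],"delta_rot":[0,0,0],"hand":0},{"travel":[0,0,0],"delta_rot":[0,0,0],"hand":0}]'
```

```text
time: 17.83
eef_pos: [0.5008, 0.1486, 0.0145]
ee_rot: [-0.4, 3.114, 0.001]
wrist_force: [-1.2, 0.1, 5.8]
opening: 0.0149
grip_force: 20.0
time: 18.08
eef_pos: [0.5008, 0.1485, 0.0143]
ee_rot: [-0.4, 3.113, 0.001]
wrist_force: [-3.2, -0.5, 11.9]
opening: 0.0154
grip_force: 20.0
```

```bash
python3 -m crank '[{"travel":[0,0,-0.001],"delta_rot":[0,0,0],"hand":0},{"travel":[0,0,0],"delta_rot":[0,0,0],"hand":0.25},{"travel":[0,0,0],"delta_rot":[0,0,0],"hand":0.45},{"travel":[0,0,0],"delta_rot":[0,0,0],"hand":0.45},{"travel":[0,0,0],"delta_rot":[0,0,0],"hand":0.45},{"travel":[0,0,-0.01],"delta_rot":[0,0,0],"hand":0.45},{"travel":[0,0,-0.03],"delta_rot":[0,0,0],"hand":0.45},{"travel":[0,0,-0.035],"delta_rot":[0,0,0],"hand":0.45},{"travel":[0.035,0,-0.02],"delta_rot":[0,0,0],"hand":0.45},{"travel":[0.035,0,-0.02],"delta_rot":[0,0,0],"hand":0.45}]'
python3 -m crank '[{"travel":[0.02,0,-0.02],"delta_rot":[0,0,0],"hand":0.6},{"travel":[0,0,0],"delta_rot":[0,0,0],"hand":0.6},{"travel":[0,0,0],"delta_rot":[0,0,0],"hand":0.6}]'
python3 -c "
from h import *
p=look('w10.png',['pestle_mid','mortar']); go(.56,-.295,.16,90)
cv2.imwrite('pics/w10c.png',np.ascontiguousarray(p['frame'][100:340,150:470,::-1]))"
```

```text
time: 18.92
eef_pos: [0.433, 0.131, 0.1298]
ee_rot: [-0.398, 3.114, 0.001]
wrist_force: [-1.0, 0.3, 0.1]
opening: 0.0387
grip_force: 0.0
time: 19.17
eef_pos: [0.4129, 0.1257, 0.15]
ee_rot: [-0.4, 3.112, 0.004]
wrist_force: [0.7, -0.1, -0.9]
opening: 0.0495
grip_force: 0.0
cam [0.348 0.108 0.312]
pestle_mid [([248.0, 267.0], 0.51, [0.5063, 0.1487])]
mortar []
pos [0.4132 0.1256 0.1476] yaw 104.59 tilt [-0.0006 -0.0005] q6 -1.99 t 19.32 open 0.0514
travel mm [ -36.1 -444.   -12.3] turn_z 0.255
```

View pics/w10c.png

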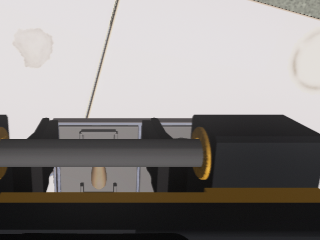

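The pestle appears to lie between the brackets, and I'll confirm that later. Next is the die.

```bash
python3 -m crank '[{"travel":[-0.0042,-0.0374,-0.001],"delta_rot":[0,0,0],"hand":0.7},{"travel":[-0.0042,-0.0374,-0.001],"delta_rot":[0,0,0],"hand":0.7},{"travel":[-0.0042,-0.0374,-0.001],"delta_rot":[0,0,0],"hand":0.7},{"travel":[-0.0042,-0.0374,-0.001],"delta_rot":[0,0,0],"hand":0.7},{"travel":[-0.0042,-0.0374,-0.001],"delta_rot":[0,0,0],"hand":0.7},{"travel":[-0.0042,-0.0374,-0.001],"delta_rot":[0,0,0],"hand":0.7},{"travel":[-0.0042,-0.0374,-0.001],"delta_rot":[0,0,0],"hand":0.7},{"travel":[-0.0042,-0.0374,-0.001],"delta_rot":[0,0,0],"hand":0.7},{"travel":[-0.0042,-0.0374,-0.001],"delta_rot":[0,0,0],"hand":0.7},{"travel":[-0.0042,-0.0374,-0.001],"delta_rot":[0,0,0],"hand":0.7}]'
python3 -m crank '[{"travel":[-0.0042,-0.0374,-0.001],"delta_rot":[0,0,0],"hand":0.7},{"travel":[-0.0042,-0.0374,-0.001],"delta_rot":[0,0,0],"hand":0.7},{"travel":[0,0,0],"delta_rot":[0,0,0.085],"hand":0.7},{"travel":[0,0,0],"delta_rot":[0,0,0.085],"hand":0.7},{"travel":[0,0,0],"delta_rot":[0,0,0.085],"hand":0.7},{"travel":[0,0,0],"delta_rot":[0,0,0],"hand":0.7},{"travel":[0,0,0],"delta_rot":[0,0,0],"hand":0.7}]'
python3 -c "
from h import *
p=look('w11.png',['die','vial']); go(.553,-.297,.006,90)
q=proj(p,[.553,-.297,.048]); print(q)
for r in spotter.recognise(p,'die')[:1]: print(r['xy'])
t=look('top2.png',['pestle_mid','mortar','die','vial'],'top')
a=cv2.resize(np.ascontiguousarray(p['frame'][100:230,170:340,::-1]),None,fx=3,fy=3,interpolation=cv2.INTER_CUBIC)
b=cv2.resize(np.ascontiguousarray(t['frame'][140:230,140:240,::-1]),None,fx=2.8,fy=4.333,interpolation=cv2.INTER_CUBIC)
b=cv2.copyMakeBorder(b,0,390-b.shape[0],0,0,cv2.BORDER_CONSTANT)
cv2.imwrite('pics/m11.png',np.hstack([a,b]))"
```

```text
time: 20.15
eef_pos: [0.5483, -0.2283, 0.156]
ee_rot: [0.397, -3.113, -0.001]
wrist_force: [0.9, 1.1, 0.2]
opening: 0.0606
grip_force: 0.0
time: 20.73
eef_pos: [0.5747, -0.2965, 0.1581]
ee_rot: [0.002, -3.139, -0.001]
wrist_force: [-0.2, 0.1, 0.6]
opening: 0.0611
grip_force: 0.0
cam [ 0.509 -0.297  0.321]
die [([252.0, 163.0], 0.79, [0.5534, -0.2947])]
vial [([390.0, 54.0], 0.76, [0.443, -0.1559])]
pos [ 0.5748 -0.2961  0.1594] yaw 90.07 tilt [-0.001   0.0002] q6 -1.34 t 20.88 open 0.061
travel mm [ 21.7  -0.9 153.4] turn_z 0.001
[249.64460817 169.70449246]
[249.0, 165.5]
cam [0.271 0.03  1.346]
pestle_mid [([211.0, 192.0], 0.65, [0.5087, 0.151])]
mortar [([175.0, 170.0], 0.9, [0.5764, 0.2619])]
die [([358.0, 179.0], 0.7, [0.555, -0.284])]
vial []
```

View pics/m11.png

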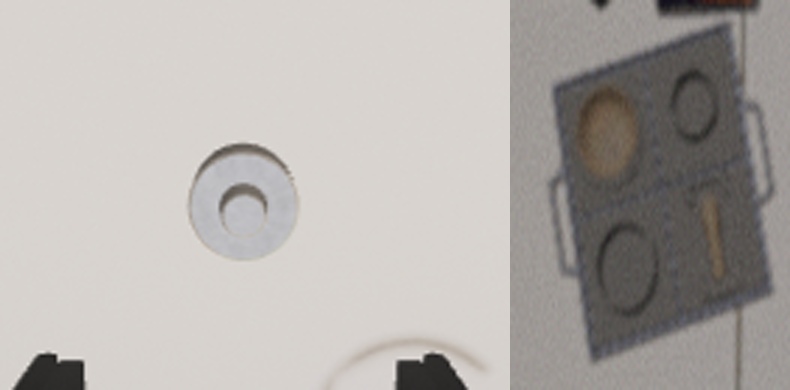

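The die's plunger is at (251,171) and its barrel at (251,168), world (.5535,-.296). The top view shows the mortar in its ring and the pestle in its rest. Fingers won't fit inside the cup, so I'll grip the barrel more than 22 mm above its base.

```bash
python3 -m crank '[{"travel":[0.0106,0,0.02],"delta_rot":[0,0,0],"hand":0.7},{"travel":[0.0106,0,0.02],"delta_rot":[0,0,0],"hand":0.7},{"travel":[0,0,0.03],"delta_rot":[0,0,0],"hand":0.7},{"travel":[0,0,0.03],"delta_rot":[0,0,0],"hand":0.7},{"travel":[0,0,0.02],"delta_rot":[0,0,0],"hand":0.7},{"travel":[0,0,0.012],"delta_rot":[0,0,0],"hand":0.7},{"travel":[0,0,0.003],"delta_rot":[0,0,0],"hand":0.7},{"travel":[0,0,0],"delta_rot":[0,0,0],"hand":0.7},{"travel":[0,0,0],"delta_rot":[0,0,0],"hand":0.7},{"travel":[0,0,0],"delta_rot":[0,0,0],"hand":0.7}]'
python3 -c "
from h import *
go(.5535,-.296,.023,90)"
```

```text
time: 22.02
eef_pos: [0.5549, -0.2965, 0.0268]
ee_rot: [-0.0, 3.138, -0.002]
wrist_force: [-0.0, 0.3, 0.1]
opening: 0.061
grip_force: 0.0
pos [ 0.5549 -0.2965  0.0268] yaw 90.01 tilt [ 0.0032 -0.0011] q6 -1.34 t 22.02 open 0.061
travel mm [1.4 0.5 3.8] turn_z 0.000
```

```bash
python3 -m crank '[{"travel":[0.001,0,0.004],"delta_rot":[0,0,0],"hand":0.7},{"travel":[0,0,0],"delta_rot":[0,0,0],"hand":0.7},{"travel":[0,0,0],"delta_rot":[0,0,0],"hand":0},{"travel":[0,0,0],"delta_rot":[0,0,0],"hand":0},{"travel":[0,0,0],"delta_rot":[0,0,0],"hand":0},{"travel":[0,0,0],"delta_rot":[0,0,0],"hand":0},{"travel":[0,0,0],"delta_rot":[0,0,0],"hand":0},{"travel":[0,0,0],"delta_rot":[0,0,0],"hand":0},{"travel":[0,0,0],"delta_rot":[0,0,0],"hand":0}]' 35
python3 -m crank '[{"travel":[0,0,-0.005],"delta_rot":[0,0,0],"hand":0},{"travel":[0,0,-0.015],"delta_rot":[0,0,0],"hand":0},{"travel":[0,0,-0.03],"delta_rot":[0,0,0],"hand":0},{"travel":[0,0,-0.035],"delta_rot":[0,0,0],"hand":0},{"travel":[0,0,-0.035],"delta_rot":[0,0,0],"hand":0},{"travel":[0,0,0],"delta_rot":[0,0,0],"hand":0},{"travel":[0,0,0],"delta_rot":[0,0,0],"hand":0},{"travel":[0,0,0],"delta_rot":[0,0,0],"hand":0}]'
python3 -c "
from h import *
p=shot('wrist');save(p,'w12.png'); go(.4805,.2345,.143,104.7)"
```

```text
time: 22.77
eef_pos: [0.5526, -0.296, 0.0211]
ee_rot: [-0.0, -3.142, -0.0]
wrist_force: [0.4, 2.5, 1.6]
opening: 0.0348
grip_force: 35.0
time: 23.43
eef_pos: [0.5515, -0.2957, 0.1401]
ee_rot: [-0.002, -3.14, -0.002]
wrist_force: [-0.8, 0.3, -3.0]
opening: 0.0345
grip_force: 35.0
pos [ 0.5512 -0.2956  0.1392] yaw 89.95 tilt [-0.0035  0.0018] q6 -1.34 t 23.48 open 0.035
travel mm [ 71.1 530.   -2.6] turn_z -0.257
```

```bash
python3 -m crank '[{"travel":[0.0051,0.0379,0],"delta_rot":[0,0,0],"hand":0},{"travel":[0.0051,0.0379,0],"delta_rot":[0,0,0],"hand":0},{"travel":[0.0051,0.0379,0],"delta_rot":[0,0,0],"hand":0},{"travel":[0.0051,0.0379,0],"delta_rot":[0,0,0],"hand":0},{"travel":[0.0051,0.0379,0],"delta_rot":[0,0,0],"hand":0},{"travel":[0.0051,0.0379,0],"delta_rot":[0,0,0],"hand":0},{"travel":[0.0051,0.0379,0],"delta_rot":[0,0,0],"hand":0},{"travel":[0.0051,0.0379,0],"delta_rot":[0,0,0],"hand":0},{"travel":[0.0051,0.0379,0],"delta_rot":[0,0,0],"hand":0},{"travel":[0.0051,0.0379,0],"delta_rot":[0,0,0],"hand":0}]'
python3 -m crank '[{"travel":[0.0051,0.0379,0],"delta_rot":[0,0,0],"hand":0},{"travel":[0.0051,0.0379,0],"delta_rot":[0,0,0],"hand":0},{"travel":[0.0051,0.0379,0],"delta_rot":[0,0,0],"hand":0},{"travel":[0.0051,0.0373,0],"delta_rot":[0,0,0],"hand":0},{"travel":[0,0,0],"delta_rot":[0,0,-0.086],"hand":0},{"travel":[0,0,0],"delta_rot":[0,0,-0.086],"hand":0},{"travel":[0,0,0],"delta_rot":[0,0,-0.085],"hand":0},{"travel":[0,0,0],"delta_rot":[0,0,0],"hand":0},{"travel":[0,0,0],"delta_rot":[0,0,0],"hand":0}]'
python3 -c "
from h import *
p=look('w13.png',['die_cup','pestle_mid']); go(.4805,.2345,.031,104.7)"
```

```text
time: 24.32
eef_pos: [0.4999, 0.0841, 0.1394]
ee_rot: [-0.001, -3.138, 0.002]
wrist_force: [0.9, -0.1, -3.0]
opening: 0.0343
grip_force: 35.0
time: 25.07
eef_pos: [0.4805, 0.2333, 0.1395]
ee_rot: [0.398, -3.113, 0.003]
wrist_force: [-0.3, -0.8, -3.5]
opening: 0.0344
grip_force: 35.0
cam [0.417 0.217 0.302]
die_cup [([252.0, 188.0], 0.57, [0.482, 0.2352])]
pestle_mid [([162.0, 187.0], 0.9, [0.5026, 0.1459]), ([251.0, 188.0], 0.16, [0.4813, 0.2343])]
pos [0.4811 0.2334 0.1405] yaw 104.61 tilt [-0.0009 -0.0008] q6 -2.07 t 25.22 open 0.0346
travel mm [  0.2   1.3 109.5] turn_z -0.002
```

View pics/w13.png

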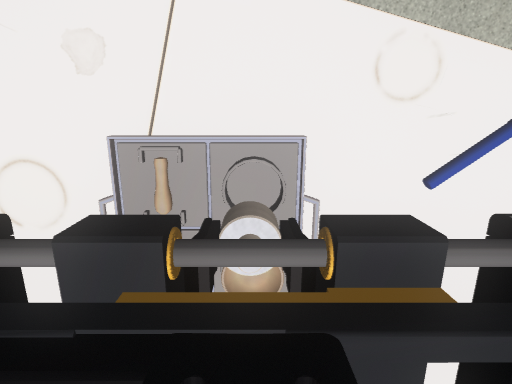

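The pestle lies well inside its rest at (162,187). The die is held above the cup, which is centred at (254,187).

```bash
python3 -m crank '[{"travel":[0,0.002,0.03],"delta_rot":[0,0,0],"hand":0},{"travel":[0,0,0.03],"delta_rot":[0,0,0],"hand":0},{"travel":[0,0,0.025],"delta_rot":[0,0,0],"hand":0},{"travel":[0,0,0.015],"delta_rot":[0,0,0],"hand":0},{"travel":[0,0,0.006],"delta_rot":[0,0,0],"hand":0},{"travel":[0,0,0],"delta_rot":[0,0,0],"hand":0},{"travel":[0,0,0],"delta_rot":[0,0,0],"hand":0},{"travel":[0,0,0],"delta_rot":[0,0,0],"hand":0}]'
python3 -m crank '[{"travel":[0,0,0.0015],"delta_rot":[0,0,0],"hand":0},{"travel":[0,0,0],"delta_rot":[0,0,0],"hand":0},{"travel":[0,0,0],"delta_rot":[0,0,0],"hand":0}]'
```

```text
time: 25.88
eef_pos: [0.4818, 0.2365, 0.0364]
ee_rot: [-0.402, 3.113, 0.002]
wrist_force: [-0.1, -0.4, -2.1]
opening: 0.0348
grip_force: 35.0
time: 26.13
eef_pos: [0.481, 0.236, 0.0343]
ee_rot: [-0.402, 3.115, 0.001]
wrist_force: [0.1, -0.6, -3.0]
opening: 0.0348
grip_force: 35.0
```

```bash
python3 -m crank '[{"travel":[0,0,0.002],"delta_rot":[0,0,0],"hand":0},{"travel":[0,0,0.001],"delta_rot":[0,0,0],"hand":0},{"travel":[0,0,0],"delta_rot":[0,0,0],"hand":0},{"travel":[0,0,0],"delta_rot":[0,0,0],"hand":0}]'
python3 -m crank '[{"travel":[0,0,0.001],"delta_rot":[0,0,0],"hand":0},{"travel":[0,0,0],"delta_rot":[0,0,0],"hand":0},{"travel":[0,0,0],"delta_rot":[0,0,0],"hand":0}]'
```

```text
time: 26.47
eef_pos: [0.4807, 0.2357, 0.0304]
ee_rot: [0.402, -3.115, 0.0]
wrist_force: [-0.2, 0.6, -2.0]
opening: 0.0349
grip_force: 35.0
time: 26.72
eef_pos: [0.4807, 0.2357, 0.0294]
ee_rot: [0.402, -3.116, 0.0]
wrist_force: [-0.6, -0.1, -2.2]
opening: 0.0345
grip_force: 35.0
```

```bash
python3 -m crank '[{"travel":[0,0,0],"delta_rot":[0,0,0],"hand":0.45},{"travel":[0,0,0],"delta_rot":[0,0,0],"hand":0.6},{"travel":[0,0,0],"delta_rot":[0,0,0],"hand":0.6},{"travel":[0,0,0],"delta_rot":[0,0,0],"hand":0.6},{"travel":[0,0,-0.01],"delta_rot":[0,0,0],"hand":0.6},{"travel":[0,0,-0.03],"delta_rot":[0,0,0],"hand":0.6},{"travel":[0,0,-0.035],"delta_rot":[0,0,0],"hand":0.6},{"travel":[0,0,-0.035],"delta_rot":[0,0,0],"hand":0.6},{"travel":[0,0,-0.02],"delta_rot":[0,0,0],"hand":0.6}]'
python3 -c "
from h import *
go(.46,-.155,.16,90)"
```

```text
time: 27.47
eef_pos: [0.4823, 0.2367, 0.1647]
ee_rot: [-0.403, 3.109, 0.005]
wrist_force: [0.5, 0.3, 0.5]
opening: 0.0521
grip_force: 0.0
pos [0.4823 0.2367 0.1647] yaw 104.76 tilt [0.0059 0.0037] q6 -2.07 t 27.47 open 0.0521
travel mm [ 121.4 -373.1    3.1] turn_z 0.258
```

```bash
python3 -m crank '[{"travel":[0.0121,-0.0373,0],"delta_rot":[0,0,0],"hand":0.6},{"travel":[0.0121,-0.0373,0],"delta_rot":[0,0,0],"hand":0.6},{"travel":[0.0121,-0.0373,0],"delta_rot":[0,0,0],"hand":0.6},{"travel":[0.0121,-0.0373,0],"delta_rot":[0,0,0],"hand":0.6},{"travel":[0.0121,-0.0373,0],"delta_rot":[0,0,0],"hand":0.6},{"travel":[0.0121,-0.0373,0],"delta_rot":[0,0,0],"hand":0.6},{"travel":[0.0121,-0.0373,0],"delta_rot":[0,0,0],"hand":0.6},{"travel":[0.0121,-0.0373,0],"delta_rot":[0,0,0],"hand":0.6},{"travel":[0.0121,-0.0373,0],"delta_rot":[0,0,0],"hand":0.6},{"travel":[0.0121,-0.0373,0],"delta_rot":[0,0,0],"hand":0.6}]'
python3 -m crank '[{"travel":[0,0,0],"delta_rot":[0,0,0.086],"hand":0.6},{"travel":[0,0,0],"delta_rot":[0,0,0.086],"hand":0.6},{"travel":[0,0,0],"delta_rot":[0,0,0.086],"hand":0.6},{"travel":[0,0,0],"delta_rot":[0,0,0],"hand":0.6},{"travel":[0,0,0],"delta_rot":[0,0,0],"hand":0.6}]'
python3 -c "
from h import *
p=look('w14.png',['vial']); go(.442,-.156,.025,90)
blue=lambda f:(f[...,2]-f[...,0]>50)
blob(p,proj(p,[.442,-.156,.057]),.057,blue)"
```

```text
time: 28.3
eef_pos: [0.4581, -0.1576, 0.1608]
ee_rot: [-0.403, 3.114, -0.001]
wrist_force: [0.7, -0.3, -0.0]
opening: 0.0522
grip_force: 0.0
time: 28.72
eef_pos: [0.4585, -0.1558, 0.1602]
ee_rot: [-0.001, 3.141, -0.0]
wrist_force: [-0.5, 0.7, -0.5]
opening: 0.0521
grip_force: 0.0
cam [ 0.392 -0.156  0.323]
vial [([250.0, 169.0], 0.57, [0.4447, -0.1563])]
pos [ 0.4586 -0.1556  0.16  ] yaw 90.05 tilt [ 0.0007 -0.0001] q6 -1.58 t 28.82 open 0.0524
travel mm [ 16.7  -0.4 135. ] turn_z 0.001
blob area 468 bbox [238 166  24  24] centroid [249.7 177.6] world(box) [ 0.4433 -0.1565  0.057 ] world(cent) [ 0.4435 -0.1563  0.057 ] rect [23. 23. 90.]
```

View pics/w14.png

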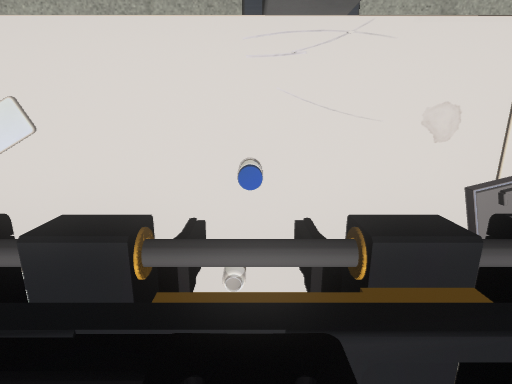

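The blue cap is at (250,177), world (.4435,-.1563), with the neighbours clear. Pick the vial.

```bash
python3 -m crank '[{"travel":[0.0075,-0.0007,0.02],"delta_rot":[0,0,0],"hand":0.6},{"travel":[0.0076,0,0.02],"delta_rot":[0,0,0],"hand":0.6},{"travel":[0,0,0.03],"delta_rot":[0,0,0],"hand":0.6},{"travel":[0,0,0.03],"delta_rot":[0,0,0],"hand":0.6},{"travel":[0,0,0.02],"delta_rot":[0,0,0],"hand":0.6},{"travel":[0,0,0.014],"delta_rot":[0,0,0],"hand":0.6},{"travel":[0,0,0],"delta_rot":[0,0,0],"hand":0.6},{"travel":[0,0,0],"delta_rot":[0,0,0],"hand":0.6},{"travel":[0,0,0],"delta_rot":[0,0,0],"hand":0.6},{"travel":[0,0,0],"delta_rot":[0,0,0],"hand":0.6}]'
python3 -m crank '[{"travel":[0,0,0],"delta_rot":[0,0,0],"hand":0},{"travel":[0,0,0],"delta_rot":[0,0,0],"hand":0},{"travel":[0,0,0],"delta_rot":[0,0,0],"hand":0},{"travel":[0,0,0],"delta_rot":[0,0,0],"hand":0},{"travel":[0,0,0],"delta_rot":[0,0,0],"hand":0},{"travel":[0,0,0],"delta_rot":[0,0,0],"hand":0},{"travel":[0,0,0],"delta_rot":[0,0,0],"hand":0},{"travel":[0,0,0],"delta_rot":[0,0,0],"hand":0}]' 15
```

```text
time: 29.65
eef_pos: [0.4445, -0.1563, 0.0268]
ee_rot: [0.001, 3.139, -0.0]
wrist_force: [0.1, 0.3, 0.0]
opening: 0.0523
grip_force: 0.0
time: 30.32
eef_pos: [0.4435, -0.1564, 0.0256]
ee_rot: [0.002, 3.141, -0.0]
wrist_force: [-0.6, -0.5, 1.9]
opening: 0.024
grip_force: 15.0
```

```bash
python3 -m crank '[{"travel":[0,0,-0.005],"delta_rot":[0,0,0],"hand":0},{"travel":[0,0,-0.015],"delta_rot":[0,0,0],"hand":0},{"travel":[0,0,-0.03],"delta_rot":[0,0,0],"hand":0},{"travel":[0,0,-0.035],"delta_rot":[0,0,0],"hand":0},{"travel":[0,0,-0.035],"delta_rot":[0,0,0],"hand":0},{"travel":[0,0,0],"delta_rot":[0,0,0],"hand":0},{"travel":[0,0,0],"delta_rot":[0,0,0],"hand":0}]'
python3 -c "
from h import *
go(.589,.1715,.145,90)"
```

```text
time: 30.9
eef_pos: [0.4446, -0.1563, 0.1478]
ee_rot: [0.002, 3.136, 0.0]
wrist_force: [-1.1, 0.2, -0.5]
opening: 0.0243
grip_force: 15.0
pos [ 0.4446 -0.1563  0.1478] yaw 89.93 tilt [0.0057 0.0001] q6 -1.58 t 30.9 open 0.0243
travel mm [-143.9  328.     3.7] turn_z -0.001
```

```bash
python3 -m crank '[{"travel":[-0.0145,0.0328,0],"delta_rot":[0,0,0],"hand":0},{"travel":[-0.0145,0.0328,0],"delta_rot":[0,0,0],"hand":0},{"travel":[-0.0145,0.0328,0],"delta_rot":[0,0,0],"hand":0},{"travel":[-0.0145,0.0328,0],"delta_rot":[0,0,0],"hand":0},{"travel":[-0.0145,0.0328,0],"delta_rot":[0,0,0],"hand":0},{"travel":[-0.0145,0.0328,0],"delta_rot":[0,0,0],"hand":0},{"travel":[-0.0145,0.0328,0],"delta_rot":[0,0,0],"hand":0},{"travel":[-0.0145,0.0328,0],"delta_rot":[0,0,0],"hand":0},{"travel":[-0.0145,0.0328,0],"delta_rot":[0,0,0],"hand":0},{"travel":[-0.0145,0.0328,0],"delta_rot":[0,0,0],"hand":0}]'
python3 -m crank '[{"travel":[0,0,0],"delta_rot":[0,0,0],"hand":0},{"travel":[0,0,0],"delta_rot":[0,0,0],"hand":0},{"travel":[0,0,0],"delta_rot":[0,0,0],"hand":0}]'
python3 -c "
from h import *
p=look('w15.png',['vial_cup','die_cup','die','pestle_mid','mortar']); go(.589,.1715,.04,90)"
```

```text
time: 31.73
eef_pos: [0.5881, 0.1728, 0.1436]
ee_rot: [-0.002, -3.138, 0.002]
wrist_force: [1.0, 0.2, -0.7]
opening: 0.0242
grip_force: 15.0
time: 31.98
eef_pos: [0.5875, 0.1708, 0.1437]
ee_rot: [-0.002, -3.138, 0.003]
wrist_force: [-0.2, -0.3, -0.1]
opening: 0.0238
grip_force: 15.0
cam [0.522 0.171 0.306]
vial_cup [([248.0, 189.0], 0.81, [0.5911, 0.1683])]
die_cup []
die [([320.0, 77.0], 0.86, [0.4793, 0.2388])]
pestle_mid [([228.0, 98.0], 0.7, [0.4992, 0.1494])]
mortar [([336.0, 167.0], 0.93, [0.5678, 0.2603])]
pos [0.5886 0.1705 0.1458] yaw 89.86 tilt [0.0001 0.0001] q6 -2.12 t 32.28 open 0.0244
travel mm [ -0.4   1.  105.8] turn_z -0.002
```

View pics/w15.png

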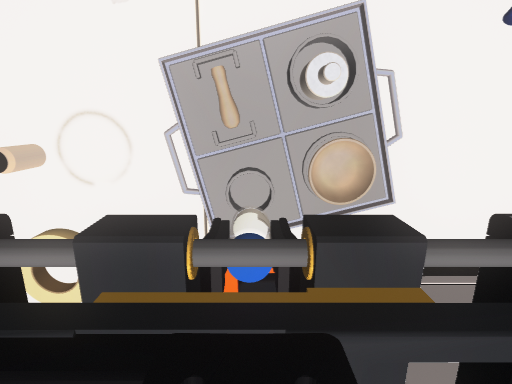

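The mortar, pestle and die are all seated. The vial is aligned over its cup at (250,190), so I'll lower it.

```bash
python3 -m crank '[{"travel":[-0.001,0,0.03],"delta_rot":[0,0,0],"hand":0},{"travel":[0,0,0.03],"delta_rot":[0,0,0],"hand":0},{"travel":[0,0,0.025],"delta_rot":[0,0,0],"hand":0},{"travel":[0,0,0.015],"delta_rot":[0,0,0],"hand":0},{"travel":[0,0,0.007],"delta_rot":[0,0,0],"hand":0},{"travel":[0,0,0],"delta_rot":[0,0,0],"hand":0},{"travel":[0,0,0],"delta_rot":[0,0,0],"hand":0},{"travel":[0,0,0],"delta_rot":[0,0,0],"hand":0},{"travel":[0,0,0],"delta_rot":[0,0,0],"hand":0}]'
python3 -m crank '[{"travel":[0,0,0.0015],"delta_rot":[0,0,0],"hand":0},{"travel":[0,0,0],"delta_rot":[0,0,0],"hand":0},{"travel":[0,0,0],"delta_rot":[0,0,0],"hand":0}]'
```

```text
time: 33.03
eef_pos: [0.5908, 0.1719, 0.0402]
ee_rot: [0.002, 3.139, 0.002]
wrist_force: [0.6, -0.6, 0.1]
opening: 0.0242
grip_force: 15.0
time: 33.28
eef_pos: [0.5899, 0.1715, 0.0375]
ee_rot: [0.002, 3.141, 0.001]
wrist_force: [0.6, 0.2, 0.4]
opening: 0.0243
grip_force: 15.0
```

```bash
python3 -m crank '[{"travel":[0,0,0.002],"delta_rot":[0,0,0],"hand":0},{"travel":[0,0,0.001],"delta_rot":[0,0,0],"hand":0},{"travel":[0,0,0],"delta_rot":[0,0,0],"hand":0},{"travel":[0,0,0],"delta_rot":[0,0,0],"hand":0}]'
python3 -m crank '[{"travel":[0,0,0.001],"delta_rot":[0,0,0],"hand":0},{"travel":[0,0,0],"delta_rot":[0,0,0],"hand":0},{"travel":[0,0,0],"delta_rot":[0,0,0],"hand":0}]'
```

```text
time: 33.62
eef_pos: [0.5897, 0.1714, 0.0339]
ee_rot: [-0.002, -3.141, 0.0]
wrist_force: [-0.1, 0.2, -0.6]
opening: 0.0239
grip_force: 15.0
time: 33.87
eef_pos: [0.59, 0.1715, 0.0336]
ee_rot: [0.001, 3.141, 0.0]
wrist_force: [-1.1, 0.1, 3.9]
opening: 0.024
grip_force: 15.0
```

Contact. Release, rise and back off for a last look.

```bash
python3 -m crank '[{"travel":[0,0,0],"delta_rot":[0,0,0],"hand":0.35},{"travel":[0,0,0],"delta_rot":[0,0,0],"hand":0.5},{"travel":[0,0,0],"delta_rot":[0,0,0],"hand":0.5},{"travel":[0,0,0],"delta_rot":[0,0,0],"hand":0.5},{"travel":[0,0,-0.01],"delta_rot":[0,0,0],"hand":0.5},{"travel":[0,0,-0.03],"delta_rot":[0,0,0],"hand":0.5},{"travel":[0,0,-0.035],"delta_rot":[0,0,0],"hand":0.5},{"travel":[0,0,-0.035],"delta_rot":[0,0,0],"hand":0.5},{"travel":[0,0,-0.035],"delta_rot":[0,0,0],"hand":0.5},{"travel":[0.03,-0.02,-0.02],"delta_rot":[0,0,0],"hand":0.5}]'
python3 -m crank '[{"travel":[0.03,-0.02,-0.02],"delta_rot":[0,0,0],"hand":0.5},{"travel":[0.03,-0.02,-0.02],"delta_rot":[0,0,0],"hand":0.5},{"travel":[0,-0.04,0],"delta_rot":[0,0,0],"hand":0.5},{"travel":[0,-0.04,0],"delta_rot":[0,0,0],"hand":0.5},{"travel":[0,-0.04,0],"delta_rot":[0,0,0],"hand":0.5},{"travel":[0,0,0],"delta_rot":[0,0,0],"hand":0.5},{"travel":[0,0,0],"delta_rot":[0,0,0],"hand":0.5}]'
python3 -c "
from h import *
p=look('w16.png',['vial','die','pestle_mid','mortar','open_vial','brown_vial'])
look('s2.png',['open_vial','brown_vial'],'scene')
s=look('top3.png',['open_vial','brown_vial'],'top')
cv2.imwrite('pics/m16.png',np.vstack([np.hstack([np.ascontiguousarray(p['frame'][100:384,:400,::-1]),np.ascontiguousarray(p['frame'][100:384,400:,::-1])]),cv2.resize(np.ascontiguousarray(s['frame'][140:230,140:340,::-1]),(512,230),interpolation=cv2.INTER_CUBIC)]))
"
```

```text
time: 34.7
eef_pos: [0.5652, 0.1543, 0.2029]
ee_rot: [-0.002, 3.131, 0.005]
wrist_force: [1.0, -0.1, 1.1]
opening: 0.0436
grip_force: 0.0
time: 35.28
eef_pos: [0.4992, -0.0103, 0.2389]
ee_rot: [0.008, 3.14, 0.001]
wrist_force: [-0.6, 0.6, -0.2]
opening: 0.0431
grip_force: 0.0
cam [ 0.433 -0.01   0.401]
vial []
die [([435.0, 154.0], 0.85, [0.4793, 0.242])]
pestle_mid [([371.0, 171.0], 0.83, [0.5002, 0.1534])]
mortar []
open_vial [([141.0, 215.0], 0.5, [0.5649, -0.1679]), ([220.0, 207.0], 0.16, [0.5523, -0.0536])]
brown_vial [([221.0, 208.0], 0.77, [0.5544, -0.0518]), ([139.0, 213.0], 0.45, [0.5621, -0.1699])]
cam [-0.253 -0.815  0.564]
open_vial [([325.0, 223.0], 0.75, [0.5529, -0.181])]
brown_vial [([293.0, 203.0], 0.57, [0.574, -0.0466])]
cam [0.271 0.03  1.346]
open_vial [([320.0, 179.0], 0.54, [0.5551, -0.1688])]
brown_vial []
```

View pics/m16.png

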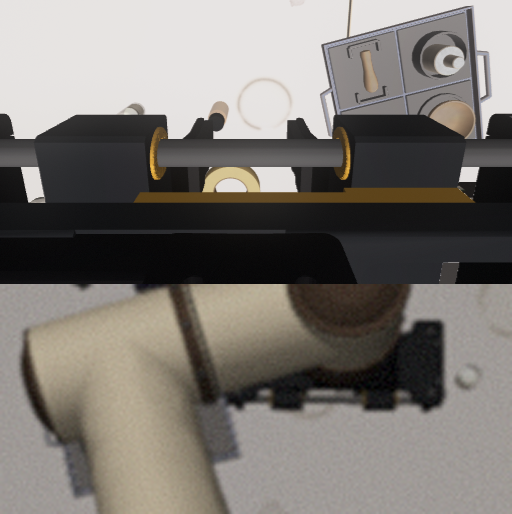

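I've gone over the 14-picture limit, so I won't view any more. I'll move the arm clear and check the vial by numbers.

```bash
python3 -m crank '[{"travel":[0.01,-0.04,0],"delta_rot":[0,0,0],"hand":0.5},{"travel":[0.01,-0.04,0],"delta_rot":[0,0,0],"hand":0.5},{"travel":[0.01,-0.04,0],"delta_rot":[0,0,0],"hand":0.5},{"travel":[0.01,-0.04,0],"delta_rot":[0,0,0],"hand":0.5},{"travel":[0.01,-0.04,0],"delta_rot":[0,0,0],"hand":0.5},{"travel":[0.01,-0.04,0],"delta_rot":[0,0,0],"hand":0.5},{"travel":[0.01,-0.04,0],"delta_rot":[0,0,0],"hand":0.5},{"travel":[0,0,0],"delta_rot":[0,0,0],"hand":0.5},{"travel":[0,0,0],"delta_rot":[0,0,0],"hand":0.5},{"travel":[0,0,0],"delta_rot":[0,0,0],"hand":0.5}]'
python3 -c "
from h import *
blue=lambda f:(f[...,2]-f[...,0]>40)
for c in ['top','scene']:
    p=look(c+'4.png',['vial','die','mortar','pestle_mid','brown_vial','open_vial'],c)
    g=proj(p,[.59,.1715,.065]); print('expect',g); blob(p,g,.065,blue)
"
```

```text
time: 36.77
eef_pos: [0.429, -0.2884, 0.2378]
ee_rot: [-0.003, -3.141, -0.001]
wrist_force: [0.4, -0.5, 0.0]
opening: 0.0433
grip_force: 0.0
cam [0.271 0.03  1.346]
vial [([203.0, 167.0], 0.54, [0.5862, 0.1783])]
die [([177.0, 198.0], 0.62, [0.4925, 0.2524])]
mortar [([174.0, 170.0], 0.6, [0.5776, 0.2643])]
pestle_mid [([212.0, 193.0], 0.54, [0.5061, 0.1477]), ([174.0, 172.0], 0.48, [0.5684, 0.2614])]
brown_vial [([174.0, 172.0], 0.75, [0.5712, 0.2638]), ([282.0, 176.0], 0.49, [0.5632, -0.0564])]
open_vial []
expect [203.19191828 160.45697409]
blob area 89 bbox [ 1 88 17  7] centroid [ 9.3 90.8] world(box) [0.7889 0.736  0.065 ] world(cent) [0.7894 0.7352 0.065 ] rect [16.4  5.5  5.2]
cam [-0.253 -0.815  0.564]
vial [([248.0, 180.0], 0.6, [0.5859, 0.1613])]
die [([207.0, 179.0], 0.44, [0.4929, 0.2491])]
mortar [([223.0, 170.0], 0.57, [0.5736, 0.2725])]
pestle_mid [([230.0, 185.0], 0.56, [0.5059, 0.1538])]
brown_vial [([292.0, 203.0], 0.54, [0.5702, -0.0457])]
open_vial [([322.0, 222.0], 0.7, [0.552, -0.1716]), ([227.0, 188.0], 0.57, [0.499, 0.1566])]
expect [246.75682206 159.16617795]
blob area 227 bbox [172 103  19  20] centroid [180.2 111.7] world(box) [0.7358 0.764  0.065 ] world(cent) [0.7398 0.7763 0.065 ] rect [23.6 13.4 21. ]
```

```bash
python3 -c "
from h import *
for c in ['top','scene']:
    p=shot(c); f=p['frame'].astype(int); g=proj(p,[.59,.1715,.065])
    m=np.argwhere(f[...,2]-f[...,0]>35)[:,::-1]; m=m[np.hypot(*(m-g).T)<22]
    print(c,g,len(m),m.mean(0) if len(m) else 0, np.ptp(m,axis=0) if len(m) else 0, at(p,m.mean(0),.06) if len(m) else 0)
"
```

```text
top [203.19191828 160.45697409] 46 [203.06521739 159.93478261] [6 6] [0.5927694  0.17245517 0.06      ]
scene [246.75682206 159.16617795] 28 [246.78571429 159.82142857] [6 4] [0.5948121  0.17701495 0.06      ]
```

The cap appears at its expected upright position in both views, so the vial stands in its cup.

```bash
python3 -c "
from plant import job_done
print(job_done())"
```

```text
the job is handed in; nothing more can be done
None
```

I packed all four kit pieces into their inserts, left the other two vials where they stood and handed in at about 37 s of the 106 s. The placement checks came out right, but I viewed 17 pictures against the limit of 14.

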